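Reset the locking selector on a yarn tester

TASK

Set the locking selector knob on the yarn tester's console to the green stud: pull the knob straight out to unlock it, turn its white pointer to the green stud, feel for the lock slot there, push the knob fully home and let go. Never force the knob against its lock, whether pulling, turning or pushing. Do not press the red stop button, and leave the yarn cone, brass weight and spool where they stand.

Things in the scene. Friction and masses are not known exactly. Their poses are not given: they have to be found in the camera images.
- console: Grey desk console of a yarn tester, 220 mm (its x) by 300 mm (its y), 80 mm high, fixed to the table; flat level deck. Origin: centre of its underside, z up; at yaw 0 its blue-striped front faces the robot (-x). The knob's vertical axis stands at console (0, +45) mm on a thin white plate. The lock is inside, out of reach; it gives about 1 mm at 20 N.
- knob: Black bar-grip knob: bar 46 mm long (its x), 14 mm wide (its y), 40 mm tall, on a round skirt 64 mm across. Origin on the knob axis at deck height when home; z up and outwards; the white pointer line points along its -x. Home, the skirt's top is 12 mm and the bar's top 52 mm above the deck. It starts home, pointer to the console's front, with 1 to 20 degrees of free play before the lock stops it.
- knob_grip (a point): On the knob axis, 37 mm above the knob's origin (15 mm below the bar's top, 25 mm above the skirt): where to grip the bar across its 14 mm width.
- pointer (a point): Tip of the white pointer line on the skirt's rim, 32 mm from the knob axis.
- dial_pull (a joint): How far the knob is pulled out, m. 0 = home; over about 0.007 it is unlocked and turns freely; a firm stop is felt at about 0.010. A friction of about 4 N holds it wherever it is left, so it must be pushed back in.
- dial_turn (a joint): Knob angle, rad, anticlockwise from above, 0 = pointer to the console's front; +-1.75 when unlocked, little friction. Each stud has one lock slot; all slots are shifted together up to 10 degrees from the studs, either way, unseen and not told by the start. The knob enters within about 2.5 degrees of a slot; elsewhere it lands on a hard crest 7 mm short of home: back off and try a few degrees aside.
- stud_green: Green round stud, 15 mm across, 3 mm high, on the deck 46 mm from the knob axis: the wanted setting. The four studs stand at 36 and 72 degrees to either side of the console's front direction as seen from the axis; which colour is where changes. Origin: centre of its underside.
- stud_yellow: Yellow stud, same kind: a setting not wanted.
- stud_blue: Blue stud, same kind: a setting not wanted.
- stud_orange: Orange stud, same kind: a setting not wanted.
- stop_button (a joint): Red stop button, 26 mm across, on a yellow housing on the deck, about 160 mm from the knob; value is how far it is pressed in, m. Leave alone.
- yarn_cone: Loose cream yarn cone, 104 mm wide at the foot, 150 mm tall, standing on the table about 220 mm from the knob axis on the console's +y side. Origin: centre of its underside. Leave alone.
- tension_weight: Loose brass weight, 32 mm across, 35 mm tall, standing on the console's deck 105 to 130 mm from the knob axis on the -y side. Origin: centre of its underside. Leave alone.
- spool: Loose blue plastic spool, 44 mm across, 60 mm tall, standing on the table on the console's -y side. Origin: centre of its underside. Leave alone.

How it is judged:
On the way, in this order (a step that is already met when the one before it is completed fails the run):
1. the knob is pulled out past its lock (over 7 mm) (value of joint dial_pull above 0.007 m), for 0.1 s.
2. still pulled out, the pointer is turned to the green stud (value of joint dial_pull above 0.005 m and horizontal distance between pointer and stud_green below 0.0185 m), for 0.1 s.
At the end, for the whole second after the job is handed in: The knob is pushed home (within 2 mm) in the slot of the green stud: the pointer's tip is within 18.5 mm of the green stud's centre seen from above (14 mm when exactly aligned; within about 18 degrees); the knob is released and still (value of joint dial_pull below 0.002 m and horizontal distance between pointer and stud_green below 0.0185 m and velocity of joint dial_turn between -0.1 and 0.1 rad/s and contact force between the fingers and knob below 0.1 N); the robot touches nothing.
It fails at once if the knob is forced against its lock with more than 30 N (pulled, turned or pushed) (contact force between knob and console above 30 N).
It fails at once if the stop button is pressed by more than 3 mm (value of joint stop_button above 0.003 m).
It fails at once if the yarn cone is moved by more than 12 mm (distance of yarn_cone from where it was at the start of the episode above 0.012 m).
It fails at once if the tension weight is moved by more than 12 mm (distance of tension_weight from where it was at the start of the episode above 0.012 m).
It fails at once if the spool is moved by more than 12 mm (distance of spool from where it was at the start of the episode above 0.012 m).
It also fails if it takes over 54 s, if anything falls off the work surface, if the arm or the gripper's body presses on something with over 40 N, if the wrist force passes 120 N, or if a joint passes its speed limit or range.

ROBOT

A 6-joint arm with a two-finger parallel gripper is mounted at the origin on the work surface. World frame = base frame: x ahead of the robot, y to its left, z up, the work surface at z = 0. Lengths are in m, angles in rad, forces in N, time in s.
With the tool pointing down it reaches from about 0.375 to 0.9 m from the base axis. Payload 3.1 kg.
Tool frame: the origin (TCP) lies at the very end of the fingers, on their centre line; the grasp point (between the pads) lies 19 mm behind it; z points along the fingers, y is the line along which they close (so a half turn about z gives the same grasp; the last joint's range is limited). The gripper opens to 87 mm and grips with 3 to 60 N. Pads are 19 mm wide; open, the fingers measure 117 mm over their backs; the gripper's body (75 mm by 190 mm) begins 51 mm behind the grasp point.
Start: joints at [-1.315, 0.527, 1.433, -0, 1.181, -0.178], TCP at [0.263, -0.567, 0.223] pointing down, gripper open.
Joint ranges: [-3.08, 3.08], [-0.75, 2.2], [0.22, 2.44], [-1.43, 4.57], [0, 2.65], [-2.85, 2.85]. Speed limits (rad/s): [2.79, 2.79, 3.14, 3.14, 3.14, 3.14].

INTERFACE

Orientations are given as a unit quaternion [x, y, z, w].
In Python, from rig import status, viewer, robot gives the robot as it stands.
- The arm moves only by the tool arm_command, never from a script. Its arguments are lists of equal length, an entry for each row: "delta_rot": the turn, a rotation vector about the tool's x, y, z in degrees, a list of three; "delta_pos": the shift along the tool's x, y, z in m, a list of three; "gripper": the closure, from -1 (fully open) to 1 (shut). In form: {"delta_rot": [[rx, ry, rz], ...], "delta_pos": [[dx, dy, dz], ...], "gripper": [gripper, ...]}. A call has 1 to 12 rows; each row is the pose to reach, as a shift and turn from the pose commanded when the call began, along the tool's axes at that moment; what a row does not reach only later rows make up. A row lasts 1/12 s, in which the tool goes at most 41.7 mm and 7.16 degrees, less where a joint would pass 70% of its speed; a pose out of reach is approached as far as the arm can. A call with a gripper value outside its range is refused whole. The fingers move at their own pace and stop on an object; "grip_force" is the grip in N (left out, the last holds). Time passes only in rows, so rows that repeat a pose let the fingers close. It gives the time, the measured TCP pose, the force, the opening and the grip force at its end, in the units of the state.
- status.get_obs(): the state, without advancing time (a new reading comes with each control period).
- viewer.camera(name): name is "scene" or "top" or "wrist"; returns a dict with "pixels" (384x512x3 uint8, blue, green, red), "fx", "fy", "cx", "cy" (pixels), "k1" (the pictures are not rectified: a ray, as slopes to the right and down, at radius r is drawn at 1 + k1 r^2 times it, then the intrinsics apply), "pose" (4x4, takes a point from camera to world coordinates); the wrist camera has in their place "mount" (4x4, takes a point from camera to tool coordinates, whose origin is the TCP and whose axes are the flange's). Camera axes: x right, y down, z forward; pixel columns grow to the right and rows downward; lengths in m; the calibration is good to about 2 mm. A picture is of the moment at which its call begins: read the wrist's pose just before it. There is no depth.
- robot.hand_in(): hands the job in; it is judged then, once.
The state is a dict: "time": time; "q": joint angles; "joint_velocities": joint speeds; "joint_torque": joint torques, N m; "position": TCP position; "tool_rot": TCP orientation; "ft_force": force on the tool from outside, world axes, zero at the start; "moment": the same for the moment, N m; "grip_width": finger opening in m; "grip_force": force on a finger pad.
Only numpy, scipy, OpenCV 4.12 (cv2) and the standard library are available. Lean on these libraries where they do the work, as an engineer would, in place of code of your own. Each camera call takes 0.05 s, during which the arm holds its last target. There are 200 camera calls.

## Working session

There is one attempt and no reset: what is moved stays moved. The work goes in short steps, Python scripts to look and compute and a tool call to move; the robot and the scene stay as the last step left them, time stands still between calls to the robot, and variables do not carry over. Pictures are saved under pics/ and viewed, at most 10 in all, crops included, and the job is handed in when it is done.

Besides the shell and the picture viewer there is one more tool, called after ">>>" by a JSON object that holds its "name" and its "arguments". arm_command: Moves the arm, as the interface text tells. Its arguments: {"type":"object","properties":{"delta_rot":{"type":"array","items":{"type":"array","items":{"type":"number"}}},"delta_pos":{"type":"array","items":{"type":"array","items":{"type":"number"}}},"gripper":{"type":"array","items":{"type":"number"}},"grip_force":{"type":"number"}},"required":["delta_rot","delta_pos","gripper"]}

```bash
mkdir -p pics; ls; python3 - <<'E'
from rig import status, viewer
import cv2,numpy as np
o=status.get_obs(); print({k:np.round(v,3).tolist() for k,v in o.items()})
for n in ("top","scene"):
    c=viewer.camera(n); cv2.imwrite(f"pics/{n}0.png",c["pixels"]); print(n,c["fx"],c["fy"],c["cx"],c["cy"],c["k1"],np.round(c["pose"],4).tolist())
E
```

```text
pics
{'time': 0.0, 'q': [-1.315, 0.529, 1.434, 0.0, 1.181, -0.179], 'joint_velocities': [-0.001, -0.002, 0.0, -0.0, -0.001, 0.001], 'joint_torque': [-0.0, -44.005, -17.659, 0.063, 0.058, -0.0], 'position': [0.263, -0.566, 0.222], 'tool_rot': [0.976, 0.216, -0.0, -0.001], 'ft_force': [-0.014, -0.434, -0.044], 'moment': [0.047, 0.005, -0.002], 'grip_force': 0.0, 'grip_width': 0.087}
top 352.61563596600797 352.61563596600797 254.96119974965094 196.20607918326442 -0.010827482007986399 [[0.0189, -0.9832, 0.1814, 0.4373], [-0.9998, -0.0185, 0.0035, 0.0373], [-0.0001, -0.1815, -0.9834, 0.9819], [0.0, 0.0, 0.0, 1.0]]
scene 417.6780117925648 417.6780117925648 256.4918161723324 194.02220549263285 -0.0623763239794147 [[-0.2113, 0.7278, -0.6525, 1.2299], [0.9774, 0.1513, -0.1478, 0.1769], [-0.0089, -0.6689, -0.7433, 0.8226], [0.0, 0.0, 0.0, 1.0]]
```

View pics/top0.png

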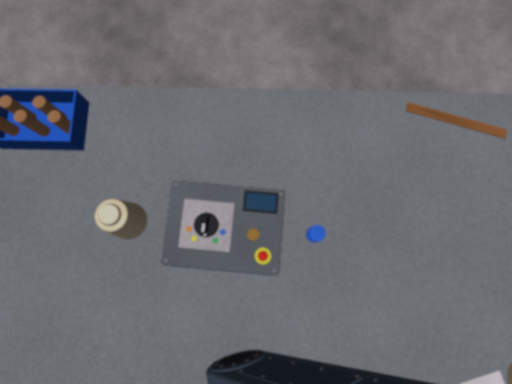

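View pics/scene0.png

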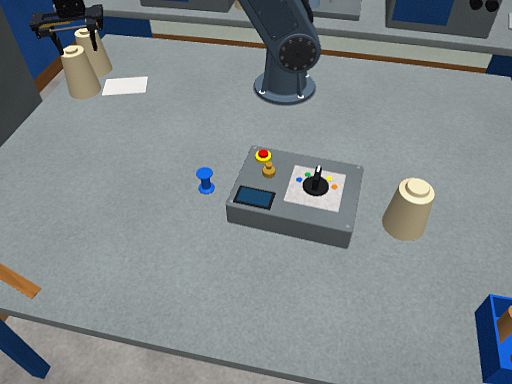

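Top view: knob at (206,225); studs are orange (188,229), yellow (194,239), green (215,240) and blue (223,232). The weight is at (253,234), the stop button at (263,256), the cone at (112,215) and the spool at (316,233). The scene view agrees. Next I measure the studs from both cameras.

```bash
cat > h.py <<'E'
import numpy as np, cv2
from rig import status, viewer
from scipy.spatial.transform import Rotation as R
def ray(c,px,T=None):
    K=np.array([[c["fx"],0,c["cx"]],[0,c["fy"],c["cy"]],[0,0,1]])
    u=cv2.undistortPoints(np.array([[px]],float),K,np.array([c["k1"],0,0,0]))[0,0]
    T=c["pose"] if T is None else T; T=np.array(T)
    return T[:3,3],T[:3,:3]@np.array([u[0],u[1],1])
def onz(c,px,z,T=None):
    o,d=ray(c,px,T); return o+d*(z-o[2])/d[2]
HUE=dict(green=(45,85),yellow=(24,34),blue=(105,130),orange=(5,18),red=(0,4))
def blobs(im,name,roi,smin=130,vmin=70):
    x0,y0,x1,y1=roi
    h=cv2.cvtColor(im,cv2.COLOR_BGR2HSV)[y0:y1,x0:x1]
    a,b=HUE[name]; m=cv2.inRange(h,(a,smin,vmin),(b,255,255))
    n,l,s,ce=cv2.connectedComponentsWithStats(m)
    return [(int(s[i,4]),ce[i]+[x0,y0]) for i in range(1,n) if s[i,4]>3]
E
python3 - <<'E'
from h import *
for cam,roi in (("top",(178,195,236,255)),("scene",(285,165,350,212))):
    c=viewer.camera(cam)
    for n in ("green","yellow","blue","orange"):
        for a,p in blobs(c["pixels"],n,roi): print(cam,n,a,p.round(1),onz(c,p,.083).round(4))
    if cam=="top":
        big=cv2.resize(c["pixels"][170:290,150:300],None,fx=5,fy=5,interpolation=cv2.INTER_CUBIC); cv2.imwrite("pics/topz.png",big)
E
```

```text
top green 6 [214.8 240.2] [0.488  0.1401 0.083 ]
top yellow 11 [193.8 238.2] [0.4919 0.1936 0.083 ]
top blue 14 [222.5 231.7] [0.5097 0.1214 0.083 ]
top orange 13 [188.4 228.6] [0.5159 0.2087 0.083 ]
scene green 16 [307.1 174.1] [0.4899 0.139  0.083 ]
scene yellow 19 [328.8 178.3] [0.4934 0.1935 0.083 ]
scene blue 18 [298.9 179.2] [0.5115 0.1216 0.083 ]
scene orange 18 [334.  186.3] [0.5179 0.2084 0.083 ]
```

View pics/topz.png

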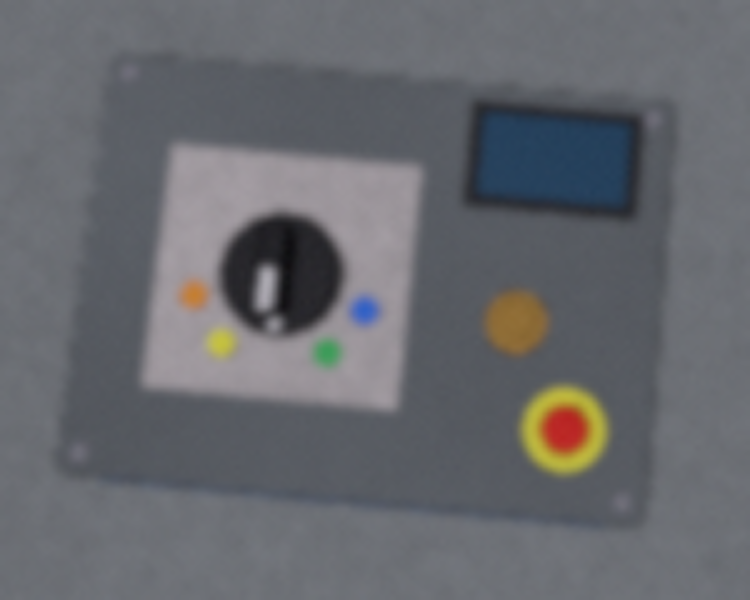

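```bash
cat >> h.py <<'E'
from scipy.optimize import least_squares
ANG=dict(orange=-72,yellow=-36,green=36,blue=72)
def fit(pts):
    # pts: list of (name,xy) -> axis x,y, yaw
    def f(p):
        r=[]
        for n,q in pts:
            a=p[2]+np.pi+np.radians(ANG[n]); r+=list(p[:2]+.046*np.array([np.cos(a),np.sin(a)])-q[:2])
        return r
    s=least_squares(f,[.53,.168,0]); return s.x, np.abs(s.fun).max()
def totool(target):
    o=status.get_obs(); return R.from_quat(o["tool_rot"]).inv().apply(np.array(target)-o["position"]).round(4)
E
python3 - <<'E'
from h import *
P=dict(top=dict(green=(.488,.1401),yellow=(.4919,.1936),blue=(.5097,.1214),orange=(.5159,.2087)),
scene=dict(green=(.4899,.139),yellow=(.4934,.1935),blue=(.5115,.1216),orange=(.5179,.2084)))
for c in P:
    x,e=fit([(n,np.array(q)) for n,q in P[c].items()]); print(c,x[:2].round(4),np.degrees(x[2]).round(2),e)
print(totool([x[0],x[1],.25]))
print(viewer.camera("wrist")["mount"].round(3))
E
```

```text
top [0.527  0.1641] -4.13 0.0002898888220085327
scene [0.5288 0.1638] -3.98 0.00044972142042529195
[ 0.5485 -0.5504 -0.0272]
[[-0.    -0.966 -0.258  0.071]
 [ 1.    -0.    -0.001 -0.001]
 [ 0.001 -0.258  0.966 -0.161]
 [ 0.     0.     0.     1.   ]]
```

>>> {"name": "arm_command", "arguments": {"delta_rot": [[0,0,0],[0,0,0],[0,0,0],[0,0,0],[0,0,0],[0,0,0],[0,0,0],[0,0,0],[0,0,0],[0,0,0],[0,0,0],[0,0,0]], "delta_pos": [[0.01,-0.01,-0.001],[0.03,-0.03,-0.002],[0.055,-0.055,-0.003],[0.08,-0.08,-0.004],[0.105,-0.105,-0.005],[0.13,-0.13,-0.006],[0.155,-0.155,-0.007],[0.18,-0.18,-0.009],[0.205,-0.205,-0.01],[0.23,-0.23,-0.012],[0.255,-0.255,-0.013],[0.28,-0.28,-0.014]], "gripper": [-1,-1,-1,-1,-1,-1,-1,-1,-1,-1,-1,-1]}}

```text
time: 1.25
position: [0.3991, -0.1922, 0.2369]
tool_rot: [0.976, 0.216, 0.0, -0.0]
ft_force: [0.3, -0.4, 0.4]
grip_width: 0.087
grip_force: 0.0
```

>>> {"name": "arm_command", "arguments": {"delta_rot": [[0,0,2],[0,0,5],[0,0,8],[0,0,11],[0,0,14],[0,0,17],[0,0,20],[0,0,23],[0,0,26],[0,0,28],[0,0,29],[0,0,29]], "delta_pos": [[0.025,-0.025,-0.001],[0.05,-0.05,-0.002],[0.075,-0.075,-0.003],[0.1,-0.1,-0.004],[0.125,-0.125,-0.005],[0.15,-0.15,-0.006],[0.175,-0.175,-0.007],[0.2,-0.2,-0.008],[0.225,-0.225,-0.01],[0.245,-0.245,-0.011],[0.26,-0.262,-0.012],[0.268,-0.27,-0.013]], "gripper": [-1,-1,-1,-1,-1,-1,-1,-1,-1,-1,-1,-1]}}

```text
time: 2.25
position: [0.528, 0.1661, 0.2496]
tool_rot: [0.999, -0.034, -0.0, -0.001]
ft_force: [0.6, -0.0, -0.3]
grip_width: 0.087
grip_force: 0.0
```

>>> {"name": "arm_command", "arguments": {"delta_rot": [[0,0,0],[0,0,0],[0,0,0],[0,0,0]], "delta_pos": [[0,0,0],[0,0,0],[0,0,0],[0,0,0]], "gripper": [-1,-1,-1,-1]}}

```text
time: 2.58
position: [0.528, 0.1615, 0.2495]
tool_rot: [0.999, -0.036, -0.0, 0.0]
ft_force: [-0.1, -0.4, -0.0]
grip_width: 0.0869
grip_force: 0.0
```

```bash
cat >> h.py <<'E'
def wrist(f=None):
    o=status.get_obs(); c=viewer.camera("wrist")
    T=np.eye(4); T[:3,:3]=R.from_quat(o["tool_rot"]).as_matrix(); T[:3,3]=o["position"]
    if f: cv2.imwrite(f,c["pixels"])
    return o,c,T@np.array(c["mount"])
def az(o):
    x=R.from_quat(o["tool_rot"]).as_matrix()[:,0]; return np.degrees(np.arctan2(x[1],x[0]))
E
python3 - <<'E'
from h import *
o,c,T=wrist("pics/w0.png")
print(o["time"],o["position"].round(4) if hasattr(o["position"],'round') else o["position"],az(o),o["ft_force"],np.round(o["q"],2))
for n in ANG:
    for a,p in blobs(c["pixels"],n,(0,0,512,384)):
        if a>20: print(n,a,p.round(1),onz(c,p,.083,T).round(4))
E
```

```text
2.5833 [0.528  0.1615 0.2495] -4.171045255361144 [-0.14992563 -0.4397914  -0.01614895] [ 0.09  0.4   1.58 -0.    1.16  1.74]
orange 42 [215. 193.] [0.5162 0.2082 0.083 ]
orange 61 [385.9 237.4] [0.4462 0.009  0.083 ]
yellow 97 [230.1 211.8] [0.4925 0.1932 0.083 ]
yellow 525 [376.8 230.8] [0.4557 0.0206 0.083 ]
green 82 [276.4 211.6] [0.4888 0.1395 0.083 ]
blue 1482 [469.1 167.8] [ 0.5251 -0.0872  0.083 ]
blue 95 [291.2 192.6] [0.5104 0.1215 0.083 ]
```

View pics/w0.png

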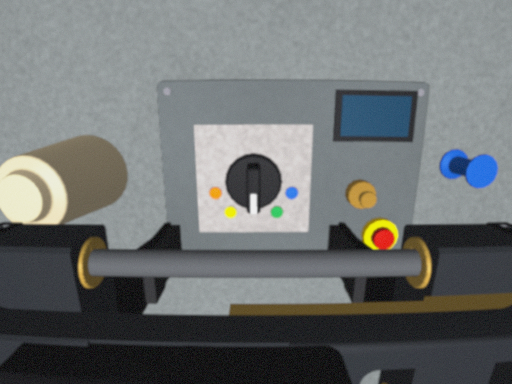

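Wrist view: the knob is at (253,182) with its white pointer straight down to about (253,212), and the bar is aligned with the tool. Green is at (276,212), to the right of the pointer. Nothing stands near the fingers' way down.

```bash
python3 - <<'E'
from h import *
o,c,T=wrist()
pts=[(n,onz(c,p,.083,T)) for n in ANG for a,p in blobs(c["pixels"],n,(200,160,310,230))]
x,e=fit(pts); print(x[:2].round(4),np.degrees(x[2]),e)
h=cv2.cvtColor(c["pixels"],cv2.COLOR_BGR2HSV)
# white pixels inside the black knob: skirt rim region
m=np.zeros(h.shape[:2],np.uint8); cv2.circle(m,(253,183),31,255,-1)
w=cv2.inRange(h,(0,0,170),(180,60,255))&m
n,l,s,ce=cv2.connectedComponentsWithStats(w)
for i in range(1,n):
    if s[i,4]>8:
        print(s[i].tolist(),ce[i].round(1),onz(c,ce[i],.132,T).round(4),onz(c,ce[i],.092,T).round(4))
        ys,xs=np.where(l==i); 
        for y in range(ys.min(),ys.max()+1,3): print(y,xs[ys==y].min(),xs[ys==y].max(),onz(c,[xs[ys==y].mean(),y],.132,T)[:2].round(4))
print(totool([x[0],x[1],.25]))
E
```

```text
[0.5277 0.1638] -3.9079412569733107 0.00027247667724296376
[222, 155, 36, 60, 347] [240.3 196.9] [0.523  0.1765 0.132 ] [0.5122 0.1793 0.092 ]
155 240 241 [0.5636 0.1728]
158 235 236 [0.5611 0.1777]
161 232 233 [0.5585 0.1808]
164 229 230 [0.5559 0.1839]
167 227 228 [0.5532 0.186 ]
170 225 227 [0.5504 0.1877]
173 224 225 [0.5476 0.1895]
176 223 225 [0.5448 0.1902]
179 223 224 [0.5419 0.191 ]
182 223 224 [0.5389 0.1913]
185 223 224 [0.536  0.1916]
188 223 225 [0.533  0.1914]
191 224 226 [0.5299 0.1907]
194 225 255 [0.5257 0.1737]
197 226 256 [0.5226 0.1731]
200 228 256 [0.5196 0.1737]
203 230 256 [0.5165 0.1738]
206 233 256 [0.5134 0.1734]
209 237 256 [0.5102 0.1716]
212 243 256 [0.5068 0.1683]
[259, 158, 26, 56, 166] [274.3 195.5] [0.5219 0.1433 0.132 ] [0.511  0.1413 0.092 ]
158 271 271 [0.5587 0.1444]
161 274 274 [0.5557 0.1417]
164 277 277 [0.5526 0.139 ]
167 279 279 [0.5496 0.1373]
170 280 281 [0.5466 0.136 ]
173 282 282 [0.5436 0.1347]
176 282 283 [0.5407 0.1344]
179 282 283 [0.5377 0.1346]
182 283 283 [0.5348 0.1342]
185 282 283 [0.5318 0.1348]
188 282 283 [0.5289 0.135 ]
191 281 282 [0.5259 0.1361]
194 279 281 [0.523  0.1377]
197 277 280 [0.5201 0.1393]
200 275 278 [0.5172 0.1414]
203 272 276 [0.5144 0.144 ]
206 267 273 [0.5116 0.1481]
209 261 269 [0.5089 0.1532]
212 260 263 [0.506  0.1569]
[-0.0008 -0.0022 -0.0004]
```

>>> {"name": "arm_command", "arguments": {"delta_rot": [[0,0,0],[0,0,0],[0,0,0],[0,0,0],[0,0,0],[0,0,0],[0,0,0],[0,0,0],[0,0,0],[0,0,0],[0,0,0],[0,0,0]], "delta_pos": [[-0.001,-0.002,0.01],[-0.001,-0.002,0.025],[-0.001,-0.002,0.04],[-0.001,-0.002,0.055],[-0.001,-0.002,0.07],[-0.001,-0.002,0.085],[-0.001,-0.002,0.1],[-0.001,-0.002,0.115],[-0.001,-0.002,0.125],[-0.001,-0.002,0.13],[-0.001,-0.002,0.13],[-0.001,-0.002,0.13]], "gripper": [0,0,0,0,0,0,0,0,0,0,0,0], "grip_force": 5}}

```text
time: 3.68
position: [0.5279, 0.1648, 0.1196]
tool_rot: [0.999, -0.036, 0.0, -0.0]
ft_force: [-0.2, -0.0, 0.5]
grip_width: 0.0436
grip_force: 0.0
```

```bash
python3 - <<'E'
from h import *
o,c,T=wrist("pics/w1.png")
print(o["time"],np.round(o["position"],4),az(o),np.round(o["ft_force"],2),np.round(o["moment"],2),o["grip_width"])
print(totool([.5277,.1638,.098]))
E
```

```text
3.6833 [0.5279 0.1648 0.1196] -4.100561170952511 [-0.19 -0.01  0.46] [0.02 0.02 0.02] 0.043638738902546895
[-0.0005  0.0011  0.022 ]
```

View pics/w1.png

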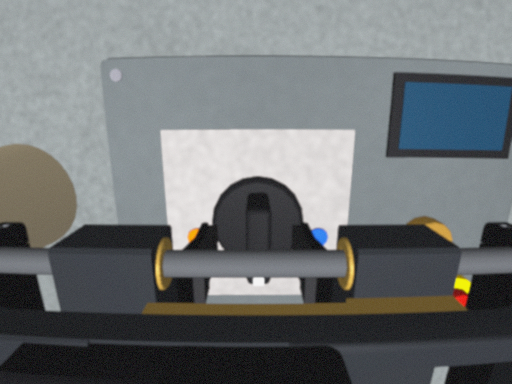

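The bar (x≈258) lies between the fingers (inner edges about 216 and 293), about 1 mm towards +tool y. I'll correct that and go down to grip height.

>>> {"name": "arm_command", "arguments": {"delta_rot": [[0,0,0],[0,0,0],[0,0,0],[0,0,0],[0,0,0],[0,0,0]], "delta_pos": [[0,0.001,0.005],[0,0.001,0.01],[0,0.001,0.016],[0,0.001,0.02],[0,0.001,0.022],[0,0.001,0.022]], "gripper": [0,0,0,0,0,0]}}

```text
time: 4.23
position: [0.5272, 0.1638, 0.0968]
tool_rot: [0.999, -0.036, -0.001, 0.0]
ft_force: [0.9, 0.7, 1.5]
grip_width: 0.0431
grip_force: 0.0
```

>>> {"name": "arm_command", "arguments": {"delta_rot": [[0,0,0],[0,0,0],[0,0,0],[0,0,0],[0,0,0],[0,0,0],[0,0,0],[0,0,0]], "delta_pos": [[0,0,0],[0,0,0],[0,0,0],[0,0,0],[0,0,0],[0,0,0],[0,0,0],[0,0,0]], "gripper": [0.3,0.5,0.6,0.65,0.7,0.75,0.8,0.8], "grip_force": 5}}

```text
time: 4.9
position: [0.5277, 0.1629, 0.0977]
tool_rot: [0.999, -0.035, -0.0, 0.001]
ft_force: [-1.2, -5.5, 2.2]
grip_width: 0.0141
grip_force: 5.0
```

```bash
cat >> h.py <<'E'
def rep():
    o=status.get_obs()
    print(round(o["time"],2),np.round(o["position"],4),"az",round(az(o),2),"F",np.round(o["ft_force"],2),"M",np.round(o["moment"],2),"w",round(o["grip_width"],4),"g",round(o["grip_force"],1))
E
python3 -c "from h import *;rep()"
```

```text
4.9 [0.5277 0.1629 0.0977] az -4.04 F [-1.19 -5.46  2.17] M [-0.91  0.05  0.01] w 0.0141 g 5.0
```

>>> {"name": "arm_command", "arguments": {"delta_rot": [[0,0,0],[0,0,0],[0,0,0],[0,0,0],[0,0,0],[0,0,0]], "delta_pos": [[0,0.0005,0],[0,0.0009,0],[0,0.0009,0],[0,0.0009,0],[0,0.0009,0],[0,0.0009,0]], "gripper": [0.8,0.8,0.8,0.8,0.8,0.8], "grip_force": 15}}

```text
time: 5.4
position: [0.5277, 0.1629, 0.0977]
tool_rot: [0.999, -0.036, 0.0, 0.0]
ft_force: [-0.9, -4.3, 3.2]
grip_width: 0.0137
grip_force: 15.0
```

```bash
python3 -c "from h import *;rep()"
```

```text
5.4 [0.5277 0.1629 0.0977] az -4.08 F [-0.87 -4.3   3.15] M [-0.82  0.17  0.04] w 0.0137 g 15.0
```

>>> {"name": "arm_command", "arguments": {"delta_rot": [[0,0,0],[0,0,0],[0,0,0],[0,0,0],[0,0,0],[0,0,0]], "delta_pos": [[0,0.001,-0.001],[0,0.002,-0.002],[0,0.002,-0.003],[0,0.002,-0.004],[0,0.002,-0.005],[0,0.002,-0.005]], "gripper": [0.8,0.8,0.8,0.8,0.8,0.8], "grip_force": 15}}

```text
time: 5.9
position: [0.5277, 0.1625, 0.1024]
tool_rot: [0.999, -0.036, 0.0, -0.001]
ft_force: [1.3, 5.6, -4.2]
grip_width: 0.0141
grip_force: 15.0
```

```bash
python3 -c "from h import *;rep()"
```

```text
5.9 [0.5277 0.1625 0.1024] az -4.14 F [ 1.25  5.6  -4.17] M [ 1.   -0.21  0.01] w 0.0141 g 15.0
```

>>> {"name": "arm_command", "arguments": {"delta_rot": [[0,0,0],[0,0,0],[0,0,0],[0,0,0],[0,0,0],[0,0,0]], "delta_pos": [[0,-0.0005,-0.001],[0,-0.001,-0.002],[0,-0.001,-0.003],[0,-0.001,-0.004],[0,-0.001,-0.004],[0,-0.001,-0.004]], "gripper": [0.8,0.8,0.8,0.8,0.8,0.8]}}

```text
time: 6.4
position: [0.5277, 0.1626, 0.1068]
tool_rot: [0.999, -0.036, 0.0, -0.001]
ft_force: [2.0, 5.8, -3.8]
grip_width: 0.014
grip_force: 15.0
```

```bash
python3 -c "from h import *;rep()"
```

```text
6.4 [0.5277 0.1626 0.1068] az -4.12 F [ 2.    5.81 -3.84] M [ 1.09 -0.22 -0.04] w 0.014 g 15.0
```

>>> {"name": "arm_command", "arguments": {"delta_rot": [[0,0,-1],[0,0,-2],[0,0,-3],[0,0,-4],[0,0,-5],[0,0,-6],[0,0,-6]], "delta_pos": [[0,-0.0005,0],[0,-0.001,0],[0,-0.001,0],[0,-0.001,0],[0,-0.001,0],[0,-0.001,0],[0,-0.001,0]], "gripper": [0.8,0.8,0.8,0.8,0.8,0.8,0.8]}}

```text
time: 6.98
position: [0.5277, 0.1627, 0.1067]
tool_rot: [1.0, 0.017, 0.0, 0.0]
ft_force: [1.3, 2.0, -1.6]
grip_width: 0.0141
grip_force: 15.0
```

```bash
python3 -c "from h import *;rep()"
```

```text
6.98 [0.5277 0.1627 0.1067] az 1.98 F [ 1.31  2.03 -1.64] M [ 0.21 -0.19  0.02] w 0.0141 g 15.0
```

>>> {"name": "arm_command", "arguments": {"delta_rot": [[0,0,-1.5],[0,0,-3],[0,0,-4.5],[0,0,-6],[0,0,-7.5],[0,0,-9],[0,0,-9],[0,0,-9]], "delta_pos": [[0,0,0],[0,0,0],[0,0,0],[0,0,0],[0,0,0],[0,0,0],[0,0,0],[0,0,0]], "gripper": [0.8,0.8,0.8,0.8,0.8,0.8,0.8,0.8]}}

```text
time: 7.65
position: [0.5277, 0.1628, 0.1067]
tool_rot: [0.995, 0.095, 0.0, 0.0]
ft_force: [1.3, 0.8, -0.3]
grip_width: 0.0138
grip_force: 15.0
```

>>> {"name": "arm_command", "arguments": {"delta_rot": [[0,0,-1.5],[0,0,-3],[0,0,-4.5],[0,0,-6],[0,0,-7.5],[0,0,-9],[0,0,-9],[0,0,-9]], "delta_pos": [[0,0,0],[0,0,0],[0,0,0],[0,0,0],[0,0,0],[0,0,0],[0,0,0],[0,0,0]], "gripper": [0.8,0.8,0.8,0.8,0.8,0.8,0.8,0.8]}}

```text
time: 8.32
position: [0.5277, 0.1628, 0.1067]
tool_rot: [0.985, 0.173, -0.0, 0.0]
ft_force: [-0.1, 0.5, -0.1]
grip_width: 0.0141
grip_force: 15.0
```

```bash
python3 -c "from h import *;rep()"
```

```text
8.32 [0.5277 0.1628 0.1067] az 19.87 F [-0.12  0.55 -0.13] M [ 0.12 -0.07  0.07] w 0.0141 g 15.0
```

>>> {"name": "arm_command", "arguments": {"delta_rot": [[0,0,-2],[0,0,-4],[0,0,-6],[0,0,-8],[0,0,-10],[0,0,-12],[0,0,-12],[0,0,-12]], "delta_pos": [[0,0,0],[0,0,0],[0,0,0],[0,0,0],[0,0,0],[0,0,0],[0,0,0],[0,0,0]], "gripper": [0.8,0.8,0.8,0.8,0.8,0.8,0.8,0.8]}}

```text
time: 8.98
position: [0.5277, 0.1629, 0.1067]
tool_rot: [0.962, 0.274, -0.0, 0.0]
ft_force: [0.7, 0.7, 0.3]
grip_width: 0.0141
grip_force: 15.0
```

>>> {"name": "arm_command", "arguments": {"delta_rot": [[0,0,0],[0,0,0],[0,0,0],[0,0,0],[0,0,0],[0,0,0]], "delta_pos": [[0,0,0.0005],[0,0,0.001],[0,0,0.0015],[0,0,0.002],[0,0,0.0025],[0,0,0.0025]], "gripper": [0.8,0.8,0.8,0.8,0.8,0.8]}}

```text
time: 9.48
position: [0.5277, 0.1629, 0.1044]
tool_rot: [0.961, 0.275, 0.0, 0.0]
ft_force: [0.2, -1.5, 4.7]
grip_width: 0.0138
grip_force: 15.0
```

```bash
python3 -c "from h import *;rep()"
```

```text
9.48 [0.5277 0.1629 0.1044] az 31.91 F [ 0.18 -1.54  4.67] M [-0.17  0.16  0.02] w 0.0138 g 15.0
```

>>> {"name": "arm_command", "arguments": {"delta_rot": [[0,0,0],[0,0,0],[0,0,0],[0,0,0]], "delta_pos": [[0,0,0.0005],[0,0,0.001],[0,0,0.001],[0,0,0.001]], "gripper": [0.8,0.8,0.8,0.8]}}

```text
time: 9.82
position: [0.5278, 0.1629, 0.1041]
tool_rot: [0.961, 0.275, 0.0, 0.0]
ft_force: [-1.6, -0.8, 9.3]
grip_width: 0.0142
grip_force: 15.0
```

```bash
python3 -c "from h import *;rep()"
```

```text
9.82 [0.5278 0.1629 0.1041] az 31.91 F [-1.57 -0.82  9.34] M [-0.17  0.35 -0.01] w 0.0142 g 15.0
```

Crest at 36° (9 N, z stalls). I back off and try 40°.

>>> {"name": "arm_command", "arguments": {"delta_rot": [[0,0,0],[0,0,0],[0,0,0],[0,0,0],[0,0,-2],[0,0,-4],[0,0,-4],[0,0,-4],[0,0,-4],[0,0,-4],[0,0,-4],[0,0,-4]], "delta_pos": [[0,0,-0.0015],[0,0,-0.003],[0,0,-0.0035],[0,0,-0.0035],[0,0,-0.0035],[0,0,-0.0035],[0,0,-0.0035],[0,0,-0.0025],[0,0,-0.0015],[0,0,-0.0005],[0,0,0],[0,0,0]], "gripper": [0.8,0.8,0.8,0.8,0.8,0.8,0.8,0.8,0.8,0.8,0.8,0.8]}}

```text
time: 10.82
position: [0.5277, 0.1629, 0.1039]
tool_rot: [0.951, 0.308, 0.0, 0.0]
ft_force: [-0.3, -1.4, 6.0]
grip_width: 0.0139
grip_force: 15.0
```

```bash
python3 -c "from h import *;rep()"
```

```text
10.82 [0.5277 0.1629 0.1039] az 35.9 F [-0.29 -1.42  5.99] M [-0.31  0.08 -0.03] w 0.0139 g 15.0
```

>>> {"name": "arm_command", "arguments": {"delta_rot": [[0,0,0],[0,0,0],[0,0,0],[0,0,0]], "delta_pos": [[0,0,0.0005],[0,0,0.001],[0,0,0.001],[0,0,0.001]], "gripper": [0.8,0.8,0.8,0.8]}}

```text
time: 11.15
position: [0.5278, 0.163, 0.1035]
tool_rot: [0.951, 0.308, 0.0, 0.0]
ft_force: [-2.1, -1.1, 9.2]
grip_width: 0.0138
grip_force: 15.0
```

```bash
python3 -c "from h import *;rep()"
```

```text
11.15 [0.5278 0.163  0.1035] az 35.9 F [-2.05 -1.07  9.17] M [-0.34  0.32  0.01] w 0.0138 g 15.0
```

>>> {"name": "arm_command", "arguments": {"delta_rot": [[0,0,0],[0,0,0],[0,0,0],[0,0,0],[0,0,-2],[0,0,-4],[0,0,-4],[0,0,-4],[0,0,-4],[0,0,-4],[0,0,-4],[0,0,-4]], "delta_pos": [[0,0,-0.002],[0,0,-0.0035],[0,0,-0.0042],[0,0,-0.0042],[0,0,-0.0042],[0,0,-0.0042],[0,0,-0.0042],[0,0,-0.003],[0,0,-0.0018],[0,0,-0.0005],[0,0,0],[0,0,0]], "gripper": [0.8,0.8,0.8,0.8,0.8,0.8,0.8,0.8,0.8,0.8,0.8,0.8]}}

```text
time: 12.15
position: [0.5277, 0.163, 0.1022]
tool_rot: [0.94, 0.341, 0.0, 0.0]
ft_force: [-0.3, -1.9, 3.5]
grip_width: 0.014
grip_force: 15.0
```

```bash
python3 -c "from h import *;rep()"
```

```text
12.15 [0.5277 0.163  0.1022] az 39.9 F [-0.34 -1.93  3.51] M [-0.35 -0.1  -0.01] w 0.014 g 15.0
```

44° enters: z is 0.1022 at only friction force. I push on.

>>> {"name": "arm_command", "arguments": {"delta_rot": [[0,0,0],[0,0,0],[0,0,0],[0,0,0],[0,0,0],[0,0,0],[0,0,0]], "delta_pos": [[0,0,0.0006],[0,0,0.0012],[0,0,0.0018],[0,0,0.0024],[0,0,0.003],[0,0,0.003],[0,0,0.003]], "gripper": [0.8,0.8,0.8,0.8,0.8,0.8,0.8]}}

```text
time: 12.73
position: [0.5277, 0.163, 0.0989]
tool_rot: [0.94, 0.341, -0.0, 0.0]
ft_force: [0.9, -2.4, 2.1]
grip_width: 0.0136
grip_force: 15.0
```

```bash
python3 -c "from h import *;rep()"
```

```text
12.73 [0.5277 0.163  0.0989] az 39.91 F [ 0.92 -2.38  2.09] M [-0.42 -0.05  0.03] w 0.0136 g 15.0
```

>>> {"name": "arm_command", "arguments": {"delta_rot": [[0,0,0],[0,0,0],[0,0,0],[0,0,0],[0,0,0]], "delta_pos": [[0,0,0.0005],[0,0,0.001],[0,0,0.0015],[0,0,0.0015],[0,0,0.0015]], "gripper": [0.8,0.8,0.8,0.8,0.8]}}

```text
time: 13.15
position: [0.5277, 0.163, 0.0977]
tool_rot: [0.94, 0.341, 0.0, 0.0]
ft_force: [0.5, -2.9, 4.7]
grip_width: 0.0139
grip_force: 15.0
```

>>> {"name": "arm_command", "arguments": {"delta_rot": [[0,0,0],[0,0,0],[0,0,0],[0,0,0]], "delta_pos": [[0,0,0.0005],[0,0,0.001],[0,0,0.001],[0,0,0.001]], "gripper": [0.8,0.8,0.8,0.8]}}

```text
time: 13.48
position: [0.5277, 0.163, 0.0976]
tool_rot: [0.94, 0.341, 0.0, 0.0]
ft_force: [-2.3, -2.5, 10.6]
grip_width: 0.0137
grip_force: 15.0
```

```bash
python3 -c "from h import *;rep()"
```

```text
13.48 [0.5277 0.163  0.0976] az 39.92 F [-2.29 -2.5  10.56] M [-0.5   0.28 -0.01] w 0.0137 g 15.0
```

The knob stops firmly at z 0.0976, its starting height, so it is home. Release and rise.

>>> {"name": "arm_command", "arguments": {"delta_rot": [[0,0,0],[0,0,0],[0,0,0],[0,0,0],[0,0,0],[0,0,0]], "delta_pos": [[0,0,0],[0,0,0],[0,0,0],[0,0,0],[0,0,0],[0,0,0]], "gripper": [0.5,0.2,0,0,0,0]}}

```text
time: 13.98
position: [0.5274, 0.1632, 0.0962]
tool_rot: [0.94, 0.341, -0.0, -0.0]
ft_force: [0.3, 0.5, 0.5]
grip_width: 0.0412
grip_force: 0.0
```

>>> {"name": "arm_command", "arguments": {"delta_rot": [[0,0,0],[0,0,0],[0,0,0],[0,0,0],[0,0,0],[0,0,0],[0,0,0],[0,0,0],[0,0,0],[0,0,0],[0,0,0],[0,0,0]], "delta_pos": [[0,0,-0.005],[0,0,-0.015],[0,0,-0.03],[0,0,-0.045],[0,0,-0.06],[0,0,-0.08],[0,0,-0.1],[0,0,-0.12],[0,0,-0.14],[0,0,-0.15],[0,0,-0.15],[0,0,-0.15]], "gripper": [0,0,0,0,0,0,0,0,0,0,0,0]}}

```text
time: 14.98
position: [0.5276, 0.163, 0.247]
tool_rot: [0.94, 0.341, 0.001, 0.0]
ft_force: [0.1, -0.2, -0.7]
grip_width: 0.0436
grip_force: 0.0
```

```bash
python3 - <<'E'
from h import *
rep(); o,c,T=wrist()
a=cv2.resize(c["pixels"][110:250,170:340],(680,560),interpolation=cv2.INTER_CUBIC); cv2.imwrite("pics/w2.png",a)
s=viewer.camera("scene")["pixels"]; cv2.imwrite("pics/s2.png",cv2.resize(s[120:260,180:450],None,fx=2.9,fy=2.9,interpolation=cv2.INTER_CUBIC))
E
```

```text
14.98 [0.5276 0.163  0.247 ] az 39.91 F [ 0.07 -0.24 -0.67] M [-0.05  0.02 -0.01] w 0.0436 g 0.0
```

View pics/w2.png

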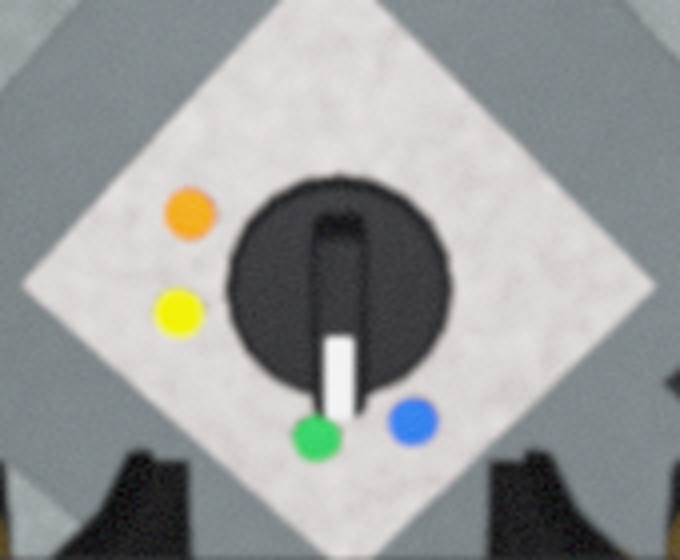

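View pics/s2.png

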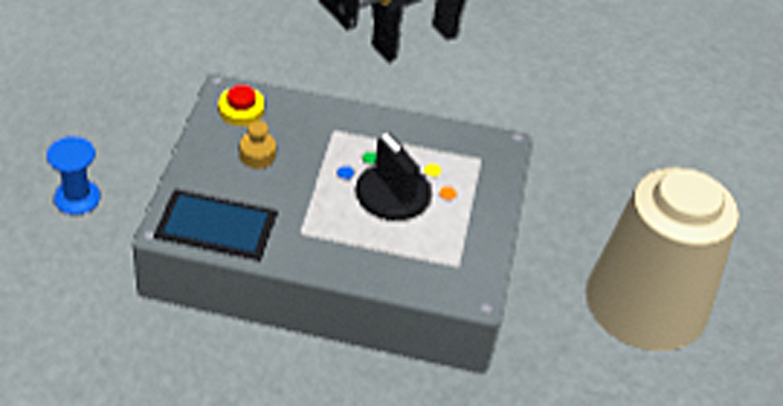

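Wrist crop: the pointer, at (340,420), lies about 8° to the blue side of the green stud at (317,438), within the 18° allowed. The scene crop shows the knob seated and the cone, weight, spool and button untouched. I hand it in.

```bash
python3 -c "
from rig import robot
print(robot.hand_in())"
```

```text
the job is handed in; nothing more can be done
None
```

I pulled out the knob, turned it to the green stud, pushed it home in the slot at about 44° (some 8° past the stud, within the 18° allowed), released it and handed the job in; no verdict was returned.

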